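# Find the loose terminal bolt and hold its cap open

## Task

Lift the heat sink off the terminal block and set it down flat, fins up, in the steel parts tray. Then tap the three bolts from above with the fingers, one after another from the robot's left to its right, firmly enough that the loose one sinks right down. Finally lift the cap belonging to the loose bolt to at least 45 degrees and finish while still holding it open with the gripper; the other two caps stay shut and the other things on the bench stay where they are.

Things in the scene. Friction and masses are not known exactly. Their poses are not given: they have to be found in the camera images.
- block: grey three-way terminal block fixed on the bench, 170 mm deep (its x, from -90 to +80) by 230 mm wide (its y). Origin under it on the bench. Its front (-x) is a low deck 30 mm high with three bolts, one per way; its back (+x) is 52 mm high and carries three hinged black caps. The ways lie at y = +70, 0 and -70 mm of the block: 1 is the robot's left, 2 the middle, 3 the right. Low ribs 39 mm high part the ways on the deck.
- bolt_1_top (a point): centre of the top face of the left steel bolt (hexagonal head 19 mm across, 10 mm high on a 22 mm flange; top 50 mm above the bench while up, 62 mm before the block's origin). The axes are the block's.
- bolt_1 (a joint): how far the left bolt has sunk (m): 0 up as at the start, 0.008 fully down. One of the three bolts is loose, a different one each time, and looks like the others: it slides down 8 mm when pushed with more than about 2 N and stays down. The tight ones do not sink (give under 2 mm); a tap of 5 to 10 N tells.
- bolt_2_top (a point): centre of the top face of the middle steel bolt (hexagonal head 19 mm across, 10 mm high on a 22 mm flange; top 50 mm above the bench while up, 62 mm before the block's origin). The axes are the block's.
- bolt_2 (a joint): how far the middle bolt has sunk (m): 0 up as at the start, 0.008 fully down. One of the three bolts is loose, a different one each time, and looks like the others: it slides down 8 mm when pushed with more than about 2 N and stays down. The tight ones do not sink (give under 2 mm); a tap of 5 to 10 N tells.
- bolt_3_top (a point): centre of the top face of the right steel bolt (hexagonal head 19 mm across, 10 mm high on a 22 mm flange; top 50 mm above the bench while up, 62 mm before the block's origin). The axes are the block's.
- bolt_3 (a joint): how far the right bolt has sunk (m): 0 up as at the start, 0.008 fully down. One of the three bolts is loose, a different one each time, and looks like the others: it slides down 8 mm when pushed with more than about 2 N and stays down. The tight ones do not sink (give under 2 mm); a tap of 5 to 10 N tells.
- cap_1_tab (a point): point to grip on the thumb tab of the left cap. The black cap is a flat plate 72 x 62 x 8 mm, lying closed over the back of the block (top 60 mm above the bench); its tab sticks out forward (-x) 34 mm from the plate's front edge over the deck, 12 mm wide (y), 12 mm high, this point 16 mm from its front end and 54 mm above the bench while closed. 24 mm is free under this point down to the deck, more than 25 mm either side. The axes turn with the cap.
- cap_1 (a joint): opening of the left cap (rad): 0 closed, 1.3 at its stop; the tab swings up and over to +x about an axis along the block's y, which lies 88 mm beyond the closed tab point (block's +x) and 56 mm above the bench. A weak spring and its weight shut it when let go (about 1 N at the tab).
- cap_2_tab (a point): point to grip on the thumb tab of the middle cap. The black cap is a flat plate 72 x 62 x 8 mm, lying closed over the back of the block (top 60 mm above the bench); its tab sticks out forward (-x) 34 mm from the plate's front edge over the deck, 12 mm wide (y), 12 mm high, this point 16 mm from its front end and 54 mm above the bench while closed. 24 mm is free under this point down to the deck, more than 25 mm either side. The axes turn with the cap.
- cap_2 (a joint): opening of the middle cap (rad): 0 closed, 1.3 at its stop; the tab swings up and over to +x about an axis along the block's y, which lies 88 mm beyond the closed tab point (block's +x) and 56 mm above the bench. A weak spring and its weight shut it when let go (about 1 N at the tab).
- cap_3_tab (a point): point to grip on the thumb tab of the right cap. The black cap is a flat plate 72 x 62 x 8 mm, lying closed over the back of the block (top 60 mm above the bench); its tab sticks out forward (-x) 34 mm from the plate's front edge over the deck, 12 mm wide (y), 12 mm high, this point 16 mm from its front end and 54 mm above the bench while closed. 24 mm is free under this point down to the deck, more than 25 mm either side. The axes turn with the cap.
- cap_3 (a joint): opening of the right cap (rad): 0 closed, 1.3 at its stop; the tab swings up and over to +x about an axis along the block's y, which lies 88 mm beyond the closed tab point (block's +x) and 56 mm above the bench. A weak spring and its weight shut it when let go (about 1 N at the tab).
- heatsink_mid (a point): centre (half-way up, 16 mm) of the loose finned aluminium heat sink, a bar 150 mm long (its x) x 36 mm wide (its y) x 32 mm high, 0.2 kg, fins up. It starts lying along the row, across the closed caps, its underside 60 mm above the bench. Grip it across its 36 mm width, fingertips kept above the caps.
- tray: open steel parts tray fixed on the bench, 240 mm (its x) x 170 mm (its y), walls 4 mm thick and 25 mm high, floor 4 mm thick. Origin under its centre; level with the bench.
- capacitor: blue cylinder 26 mm across and 35 mm tall, standing in the tray near its far left corner (85 mm towards the tray's +x, 50 mm towards its +y); leave it
- screwdriver: orange-handled screwdriver lying on the bench; leave it
- flux_jar: jar 56 mm across, 60 mm tall, on the bench at the robot's right; leave it
- bobbin: empty white bobbin 60 mm across, 40 mm tall; leave it
- multimeter: red meter 90 x 170 x 40 mm lying flat; leave it
- circuit_board: green circuit board 130 x 180 mm lying on short pillars; leave it
- pliers: red-handled pliers lying on the bench; leave it

How it is judged:
By the outcome, as a careful person would: the job done as asked, in the order asked, and still so for the second after the job is handed in, while the arm keeps its last pose, push and grip.
It also fails if it takes over 62 s, if anything falls off the work surface, if the arm or the gripper's body presses on something with over 40 N, if the wrist force passes 120 N, or if a joint passes its speed limit or range.

## Robot

A 6-joint arm with a two-finger parallel gripper is mounted at the origin on the work surface. World frame = base frame: x ahead of the robot, y to its left, z up, the work surface at z = 0. Lengths are in mm, angles in rad, forces in N, time in s.
With the tool pointing down it reaches from about 325 to 900 mm from the base axis. Payload 3.5 kg.
Tool frame: the origin (TCP) lies on the centre line of the jaws, within the pads' length; the fingertips stand 17 mm ahead of it and the grasp point (between the pads) lies 2 mm behind it (robot.tip_extent is the distance from the TCP to the fingertips, in mm); z points along the fingers, y is the line along which they close (so a half turn about z gives the same grasp; the last joint's range is limited). The gripper opens to 85 mm and grips with 20 to 120 N. Pads are 22 mm wide; open, the fingers measure 114 mm over their backs; the gripper's body (76 mm by 85 mm) begins 54 mm behind the grasp point. The pads swing forward as they close: fully open they stand 13 mm farther back than shut.
Start: joints at [1.188, 0.276, -0.026, 1.268, 0, 1.467], TCP at [172.609, 600.69, 217.613] pointing down, gripper open.
Joint ranges: [-3.12, 3.12], [-0.85, 1.88], [-1.08, 1.24], [-1.95, 2.15], [-1.57, 1.53], [-3.14, 3.14]. Speed limits (rad/s): [2.57, 2.57, 3.14, 3.14, 3.14, 3.14].

## Interface

Orientations are given as a rotation vector (axis times angle).
In Python, from rig import robot gives the robot as it stands. Calls block until the motion is done:
- robot.move_pose(position, orientation): joint-space move of the TCP to a pose.
- robot.line_to(position, vel=150, rot=None): straight line of the TCP; rot=None keeps the orientation; vel is the mean speed in mm/s.
- robot.movej(angles): joint-space move.
- robot.grip(opening, grasp_force=None): opening from 0.0 (shut) to 1.0 (fully open); grasp_force is the grip in N (None keeps the last); returns when the fingers have stopped.
- robot.pause(seconds).
- robot.ik(position, orientation): joint angles nearest the present ones, or None.
- robot.camera(name): name is "side" or "top" or "wrist"; returns a dict with "img" (384x512x3 uint8, blue, green, red), "depth" (384x512 float32, mm along the optical axis (not along the pixel's ray), 0 where there is no reading), "mtx" (3x3 intrinsics, pixels), "origin" and "orientation" of the camera in the world. Camera axes: x right, y down, z forward; pixel columns grow to the right and rows downward; lengths in mm; the calibration is good to about 2 mm. A picture is of the moment at which its call begins.
A pose or a line that the arm cannot do raises robot.Unreachable and nothing moves.
- robot.job_done(): hands the job in; it is judged then, once.
Readings, each from a call of its own:
- robot.read_time_s(): time.
- robot.read_joint_positions(): joint angles.
- robot.read_qvel(): joint speeds.
- robot.read_tau(): joint torques, N m.
- robot.read_position(): TCP position.
- robot.read_tcp_rot(): TCP orientation.
- robot.read_force(): force on the tool from outside, world axes, zero at the start.
- robot.read_ft_torque(): the same for the moment, N m.
- robot.read_opening(): opening from 0.0 (shut) to 1.0 (fully open).
- robot.read_grasp_force(): force on a finger pad.
Only numpy, scipy, OpenCV 4.12 (cv2) and the standard library are available. Lean on these libraries where they do the work, as an engineer would, in place of code of your own. Each camera call takes 0.05 s, during which the arm holds its last target. There are 200 camera calls.

## Working session

There is one attempt and no reset: what is moved stays moved. The work goes in short steps, each a Python script; the robot and the scene stay as the last script left them, time stands still between calls to the robot, and variables do not carry over. Pictures are saved under pics/ and viewed, at most 10 in all, crops included, and the job is handed in when it is done.

```bash
mkdir -p pics
cat > h.py <<'E'
import numpy as np, cv2
from scipy.spatial.transform import Rotation as R
from rig import robot
def world(c):
    d=c["depth"];v,u=np.mgrid[:d.shape[0],:d.shape[1]]
    K=np.array(c["mtx"]);p=np.stack([(u-K[0,2])/K[0,0]*d,(v-K[1,2])/K[1,1]*d,d],-1)
    o=np.array(c["orientation"],float)
    M=o if o.shape==(3,3) else R.from_rotvec(o).as_matrix()
    w=p@M.T+np.array(c["origin"]);w[d<=0]=np.nan
    return w
def down(yaw):  # tool z down, tool y (closing) along yaw+90deg of world
    y=np.array([-np.sin(yaw),np.cos(yaw),0]);z=np.array([0,0,-1.])
    return R.from_matrix(np.stack([np.cross(y,z),y,z],1)).as_rotvec()
E
python3 - <<'E'
from h import *
for n in("top","side"):
    c=robot.camera(n);cv2.imwrite(f"pics/{n}0.png",c["img"]);np.savez(f"{n}0.npz",w=world(c),img=c["img"])
    print(n,c["origin"],c["orientation"],c["mtx"])
print(robot.read_tcp_rot(),robot.read_time_s(),robot.read_force())
E
```

```text
top [ 532.47928176  -35.940186   1151.91885076] [-2.21155472  2.19082919 -0.07225415] [[370.81807278   0.         253.84145837]
 [  0.         370.81807278 189.64281993]
 [  0.           0.           1.        ]]
side [ 358.80968456 -928.73270523  940.27794745] [-2.32047791  0.26007207 -0.14127253] [[438.01855885   0.         252.84353476]
 [  0.         438.01855885 192.87571404]
 [  0.           0.           1.        ]]
[-0.43802872 -3.11036917  0.00314838] 0.1 [-0.83385995  0.11808134  0.23925678]
```

View pics/top0.png

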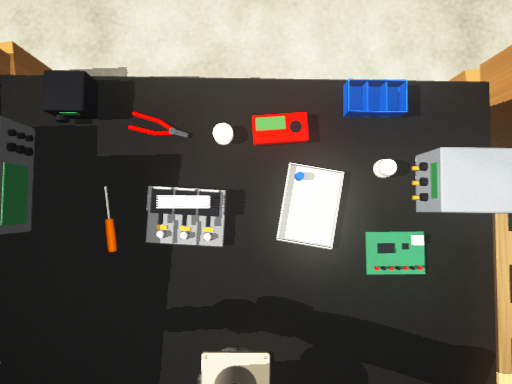

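View pics/side0.png

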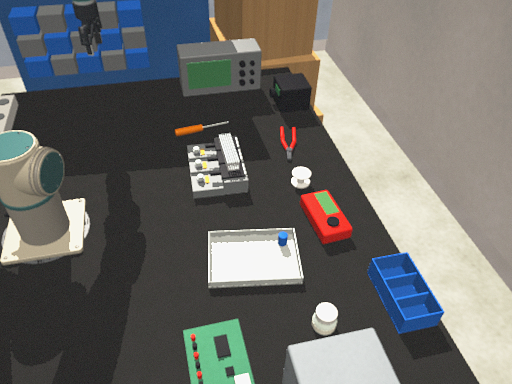

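The top view shows the block at px (147–225, 186–246), with the white heat sink at (157–210, 202) and the bolts at about (160,233), (184,236) and (208,238). The tray is at (277–344, 163–248), with the capacitor at (299,176). The side view agrees with this layout.

```bash
python3 - <<'E'
from h import *
for n in("top","side"):
    f=np.load(n+"0.npz");w=f["w"];img=f["img"].astype(int)
    x,y,z=w[...,0],w[...,1],w[...,2]
    blk=(abs(y-190)<170)&(abs(x-450)<150)
    def rect(m,t):
        m=cv2.morphologyEx(m.astype(np.uint8),cv2.MORPH_OPEN,np.ones((2,2)))
        k,l,s,c=cv2.connectedComponentsWithStats(m)
        if k<2: print(n,t,"none");return
        mm=l==1+np.argmax(s[1:,4]); p=w[mm][:,:2].astype(np.float32);r=cv2.minAreaRect(p)
        print(n,t,len(p),np.round(r[0],1),np.round(r[1],1),round(r[2],1),"z",np.round(np.nanpercentile(w[mm][:,2],[5,50,95]),1))
    rect(blk&(z>72)&(z<110),"sink")
    rect(blk&(z>22)&(z<120),"block")
    tr=(abs(y+190)<150)&(abs(x-480)<180)
    g=img.min(-1)
    rect(tr&(z>14)&(z<32),"traywall")
    rect(tr&(g>110)&(z<32),"traybright")
    yel=blk&(img[...,2]>150)&(img[...,0]<90)&(z>30)
    k,l,s,c=cv2.connectedComponentsWithStats(yel.astype(np.uint8))
    for i in range(1,k):
        if s[i,4]>3: print(n,"yellow",s[i,4],np.round(np.median(w[l==i],0),1),c[i])
E
python3 - <<'E'
import cv2
a=cv2.imread('pics/top0.png')[175:255,135:235];b=cv2.imread('pics/side0.png')[125:205,180:260]
cv2.imwrite('pics/crop.png',cv2.hconcat([cv2.resize(a,(400,320),interpolation=2),cv2.resize(b,(320,320),interpolation=2)]))
E
```

```text
top sink 100 [566.  151.7] [  2.7 143.8] 1.6 z [64.  73.8 91.6]
top block 4376 [533.7 162. ] [218.4 176.9] 73.2 z [25.9 44.6 90.3]
top traywall 61 [ 571.9 -315.4] [13.8 92.1] 79.3 z [-5.   1.1 26.5]
top traybright 4322 [ 543.2 -228.9] [176.2 244.8] 79.9 z [-1.3  3.  21.5]
top yellow 29 [476.5 227.   32.8] [160.79310345 226.68965517]
top yellow 25 [474.1 155.   32.9] [185.16 228.  ]
top yellow 19 [471.5  85.8  32.7] [208.36842105 229.52631579]
side sink 375 [558.9 162.4] [ 47.5 169.2] 0.8 z [64.2 89.  94.9]
side block 2684 [577.7 141.1] [332.5 140.7] 54.7 z [25.5 44.6 91.2]
side traywall 300 [ 549.  -149.8] [ 56.  224.5] 89.6 z [ 7.  17.8 25.8]
side traybright 4817 [ 552.5 -222.9] [171.9 245.7] 80.1 z [ 1.1  4.8 23.4]
```

View pics/crop.png

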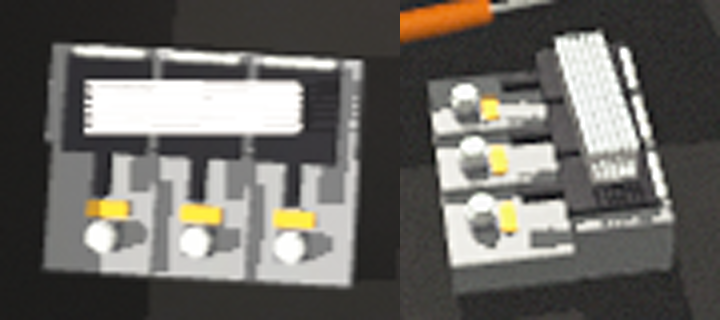

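The crop shows the bolts at top-image px (160.0,234.3), (183.8,235.5) and (207.5,236.8). The sink lies roughly parallel to the row. Next I'll move above the sink and look with the wrist camera.

```bash
cat >> h.py <<'E'
def ray(c,uv,z):
    K=np.array(c["mtx"]);M=R.from_rotvec(np.array(c["orientation"],float)).as_matrix()
    uv=np.atleast_2d(uv).astype(float);d=np.c_[(uv-K[:2,2])/[K[0,0],K[1,1]],np.ones(len(uv))]@M.T
    o=np.array(c["origin"]);return o+d*((z-o[2])/d[:,2])[:,None]
E
python3 - <<'E'
from h import *
c=robot.camera("top")
b=ray(c,[(160,234.3),(183.8,235.5),(207.5,236.8)],50);print(b.round(1))
s=ray(c,[(135+85/4,175+81/4),(135+302/4,175+82/4),(135+302/4,175+134/4),(135+85/4,175+133/4)],92);print(s.round(1),s.mean(0).round(1))
m=s.mean(0)
v=b[0]-b[2];yaw=np.arctan2(v[1],v[0])-np.pi/2;print("block yaw",np.degrees(yaw))
for k in(90,-90): print(k,robot.ik([m[0]-40,m[1],260],down(yaw+np.radians(k))), robot.ik([548,-226,60],down(np.radians(-10))),robot.ik([548,-226,60],down(np.radians(170))))
J=robot.ik([m[0]-40,m[1],260],down(yaw+np.radians(90)))
K=robot.ik([m[0]-40,m[1],260],down(yaw-np.radians(90)))
q=J if K is None or (J is not None and abs(J[5])<abs(K[5])) else K
robot.movej(q)
c=robot.camera("wrist");cv2.imwrite("pics/w1.png",c["img"]);import pickle;pickle.dump(c,open("w1.pkl","wb"))
print(q,robot.read_time_s(),robot.read_position(),robot.tip_extent)
E
```

```text
[[455.9 225.2  50. ]
 [453.  155.1  50. ]
 [449.7  85.3  50. ]]
[[569.5 228.4  92. ]
 [570.2  74.   92. ]
 [533.2  73.4  92. ]
 [532.5 227.5  92. ]] [551.3 150.8  92. ]
block yaw -2.538281730667215
90 [ 0.1655071   0.09329436 -0.15907718  1.31842479  0.         -1.36098785] [-0.50018407  0.34545122 -0.28784053  0.93750458  0.         -0.32565114] [-5.00184068e-01  3.45451219e-01 -2.87840530e-01  9.37504578e-01
 -4.44089210e-16  2.81594151e+00]
-90 [ 0.1655071   0.09329436 -0.15907718  1.31842479  0.          1.7806048 ] [-0.50018407  0.34545122 -0.28784053  0.93750458  0.         -0.32565114] [-5.00184068e-01  3.45451219e-01 -2.87840530e-01  9.37504578e-01
 -4.44089210e-16  2.81594151e+00]
[ 0.1655071   0.09329436 -0.15907718  1.31842479  0.         -1.36098785] 2.6 [511.21791932 151.22922816 259.94765024] 17.0
```

View pics/w1.png

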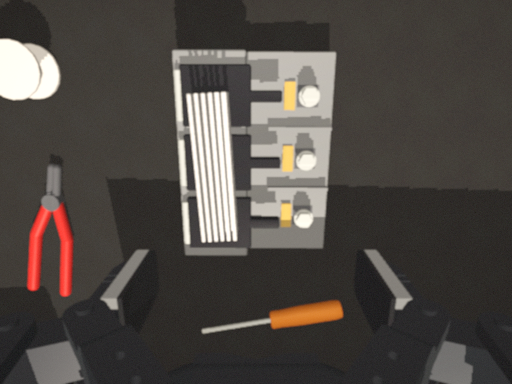

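The wrist view (right = −x, up = −y) shows the bolts at (310,96), (306,161) and (303,219), which are bolts 3, 2 and 1. The sink's top corners are at (189,94), (226,92), (237,240) and (203,243), so it is turned a few degrees from the block. The tabs end at about (281,97), (280,163) and (279,223).

Run:
```python
from h import *
import pickle
c=pickle.load(open("w1.pkl","rb"))
print(c["origin"])
b=ray(c,[(310,96),(306.5,161),(303.5,219)],50);print("bolts",b.round(1))
v=b[2]-b[0];print("yaw",np.degrees(np.arctan2(-v[0],v[1])))
print("tabs",ray(c,[(281,97),(280,163),(279,223)],60).round(1))
s=ray(c,[(189,94),(226,92),(237,240),(203,243)],92);print("sink",s.round(1),s.mean(0).round(1))
r=cv2.minAreaRect(s[:,:2].astype(np.float32));print(r)
# automatic: bright fins 
g=c["img"].min(-1);w=world(c);z=w[...,2]
m=(z>84)&(z<100)&(abs(w[...,0]-550)<50)&(abs(w[...,1]-151)<100)
p=w[m][:,:2].astype(np.float32);print(len(p),cv2.minAreaRect(p))
print("depth bolts",[np.round(np.nanmedian(w[v-2:v+3,u-2:u+3].reshape(-1,3),0),1) for u,v in[(310,96),(306,161),(303,219)]])
```

```text
[507.41385686  78.16796053 416.08346821]
bolts [[451.4  87.9  50. ]
 [455.1 157.   50. ]
 [458.6 225.8  50. ]]
yaw -2.999675670170829
tabs [[482.4  87.3  60. ]
 [485.1 155.8  60. ]
 [487.8 225.5  60. ]]
sink [[569.7  80.   92. ]
 [535.4  79.8  92. ]
 [534.3 229.5  92. ]
 [570.4 231.4  92. ]] [552.4 155.2  92. ]
((552.864990234375, 155.59678649902344), (36.11968994140625, 151.3999481201172), 0.41423580050468445)
3631 ((553.4523315429688, 154.92672729492188), (36.46743392944336, 150.08609008789062), 0.3511315882205963)
depth bolts [array([451.3,  87.9,  49.5]), array([455.6, 157.1,  49.8]), array([459.1, 225.9,  49.8])]
```

Run:
```python
from h import *
o=down(np.radians(90.35))
robot.move_pose([553,155,150],o)
robot.line_to([553,155,84],vel=100)
robot.grip(0.0,60)
print("grip",robot.read_opening(),robot.read_grasp_force(),robot.read_force(),robot.read_time_s())
robot.line_to([553,155,180],vel=150)
print("lift",robot.read_opening(),robot.read_grasp_force(),robot.read_force())
robot.move_pose([544.5,-245.7,180],down(np.radians(-10)))
c=robot.camera("top");cv2.imwrite("pics/t2.png",cv2.resize(c["img"][140:300,100:380],(784,448)))
print(robot.read_position(),robot.read_time_s(),robot.read_opening())
```

```text
grip -0.004199649273623467 0.0 [ 0.47337712 -0.19159978 -0.19498097] 4.7167
lift -0.003437072397377523 0.0 [0.54097855 0.61066408 0.64298152]
[ 544.65474642 -244.59339114  179.76258192] 7.0417 -0.001140042015195759
```

View pics/t2.png

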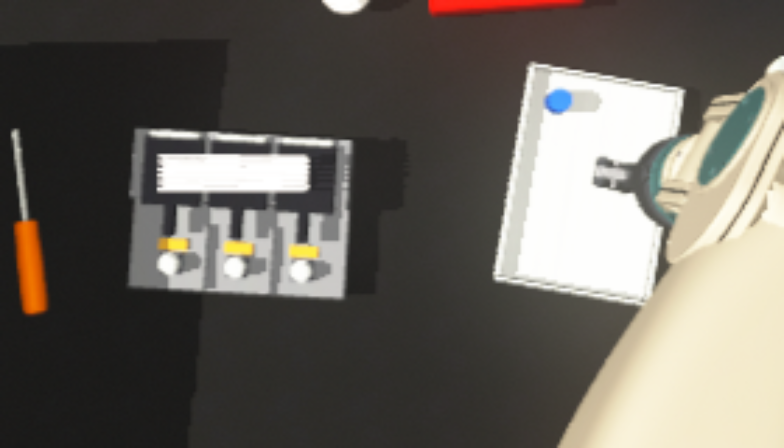

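The grasp missed: the fingers shut fully, the pads read 0 N, and the sink is still on the block at crop px (233,172). The tool appears at about (600,172), not the roughly 650 I expected. I'll check the actual tool position.

Run:
```python
from h import *
print(robot.read_tcp_rot(),down(np.radians(-10)),robot.read_joint_positions(),robot.read_position())
c=robot.camera("side");w=world(c);cv2.imwrite("pics/s2.png",c["img"])
t=world(robot.camera("top"))
for n,a in(("side",w),("top",t)):
    m=(abs(a[...,0]-545)<90)&(abs(a[...,1]+240)<110)&(a[...,2]>60)&(a[...,2]<330)
    p=a[m]
    for z in range(60,330,30):
        q=p[(p[:,2]>=z)&(p[:,2]<z+30)]
        if len(q)>3: print(n,z,len(q),np.percentile(q,[5,50,95],axis=0)[:,:2].round(0).tolist())
```

```text
[-2.70819283e-01 -3.12948088e+00 -7.93505092e-04] [0.27380784 3.12963795 0.        ] [-5.30472472e-01  2.49639695e-01 -1.42662031e-01  1.17908682e+00
  2.77699203e-04 -3.57826500e-01] [ 544.65474642 -244.59339114  179.76258192]
side 180 32 [[533.0, -256.0], [539.0, -251.0], [553.0, -241.0]]
side 210 38 [[531.0, -257.0], [542.0, -255.0], [552.0, -249.0]]
side 240 67 [[526.0, -288.0], [533.0, -259.0], [557.0, -248.0]]
side 270 214 [[524.0, -303.0], [534.0, -285.0], [558.0, -254.0]]
side 300 191 [[512.0, -283.0], [537.0, -277.0], [564.0, -256.0]]
top 240 17 [[537.0, -216.0], [539.0, -209.0], [561.0, -202.0]]
top 270 101 [[541.0, -203.0], [553.0, -193.0], [563.0, -183.0]]
top 300 52 [[522.0, -217.0], [548.0, -206.0], [567.0, -202.0]]
```

View pics/s2.png

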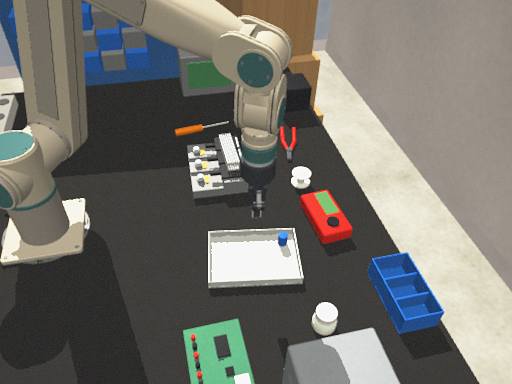

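The tool is vertical over the tray, with its tip at side px (258,216). I'll check where the real fingertip is against the reported TCP.

Run:
```python
from h import *
c=robot.camera("side");w=world(c)
p=w[200:222,250:268].reshape(-1,3);p=p[(p[:,2]>100)&(abs(p[:,0]-545)<60)]
print(len(p),np.percentile(p[:,2],[0,5,20]).round(1),p[np.argsort(p[:,2])[:6]].round(0).tolist())
for z in(163,180,190):print(z,ray(c,(258,217),z).round(1))
print(ray(c,(258,217),163)[0])
print(robot.read_position(),robot.tip_extent)
robot.move_pose([553,155,150],down(np.radians(90.35)));print(robot.read_position(),robot.read_joint_positions())
robot.grip(1.0);print(robot.read_opening())
robot.line_to([553,155,110],vel=100);print(robot.read_position(),robot.read_force())
robot.pause(.2);print(robot.read_position())
c=robot.camera("side");cv2.imwrite("pics/s3.png",cv2.resize(c["img"][60:220,150:330],(720,640))[:600])
c=robot.camera("wrist");w=world(c);cv2.imwrite("pics/w3.png",c["img"])
print(robot.read_time_s())
```

```text
201 [194.3 202.5 212.8] [[551.0, -248.0, 194.0], [554.0, -248.0, 197.0], [534.0, -249.0, 199.0], [541.0, -252.0, 200.0], [533.0, -244.0, 200.0], [545.0, -253.0, 201.0]]
163 [[ 556.2 -222.5  163. ]]
180 [[ 551.9 -237.9  180. ]]
190 [[ 549.4 -247.   190. ]]
[ 556.21928463 -222.45023658  163.        ]
[ 544.82781619 -244.69543036  180.02317544] 17.0
[553.43182711 154.37802822 150.17642446] [ 1.59749164e-01  2.31564009e-01 -2.31443908e-01  1.10729765e+00
 -4.01279545e-04 -1.41582421e+00]
1.0032258593418457
[552.87324191 154.98852122 109.82710078] [ 0.53926909  0.36111061 -0.31457651]
[553.80758359 155.12508144 110.91462485]
10.3167
```

View pics/s3.png

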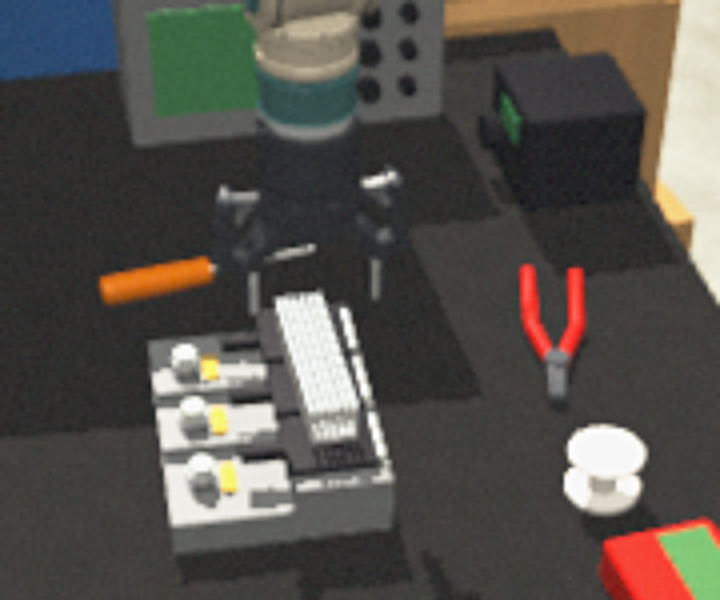

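The open fingertips at crop px (254,310) and (376,298) are clearly higher than the TCP reading implies. A light touch on bare bench with shut fingers will calibrate the tip.

```bash
cat >> h.py <<'E'
def touch(x,y,z0,zmin,f=5,step=1.0,vel=40):
    f0=robot.read_force()[2];z=z0
    while z>zmin:
        z-=step;robot.line_to([x,y,z],vel=vel)
        d=robot.read_force()[2]-f0
        if abs(d)>f: break
    return z,robot.read_position()[2],d
E
python3 - <<'E'
from h import *
c=robot.camera("side")
for z in(93,106,120,133,140):print(z,ray(c,[(213.5,137.5),(244,134.5)],z).round(1).tolist())
robot.line_to([553,155,150],vel=200);robot.grip(0.0)
robot.move_pose([450,-50,60],down(0))
robot.line_to([450,-50,24],vel=100)
print(robot.read_time_s());print(touch(450,-50,24,-20,3),robot.read_time_s())
c=robot.camera("side");w=world(c)
robot.line_to([450,-50,60],vel=150);print(robot.read_force())
E
```

```text
93 [[517.5, 213.4, 93.0], [617.5, 209.5, 93.0]]
106 [[515.1, 195.9, 106.0], [613.5, 192.1, 106.0]]
120 [[512.5, 177.0, 120.0], [609.2, 173.3, 120.0]]
133 [[510.0, 159.5, 133.0], [605.3, 155.8, 133.0]]
140 [[508.7, 150.0, 140.0], [603.1, 146.4, 140.0]]
13.0667
(-14.0, np.float64(-13.645054189237358), np.float64(4.749142527315636)) 22.5667
[-0.84964483 -0.90932476 -0.26101706]
```

The tip actually stands 13.5 mm behind the reported TCP, a 30.5 mm shift along the tool. I'll redo the grasp with that correction.

Run:
```python
from h import *
import sys
robot.grip(1.0)
robot.move_pose([553,155,105],down(np.radians(90.35)))
robot.line_to([553,155,54],vel=120)
robot.grip(0.0,60)
print("grip",robot.read_opening(),robot.read_grasp_force(),robot.read_force(),robot.read_time_s())
if robot.read_opening()<.2: sys.exit()
robot.line_to([553,155,110],vel=200)
print("lift",robot.read_opening(),robot.read_grasp_force(),robot.read_force())
robot.move_pose([544.5,-245.7,60],down(np.radians(-10)))
c=robot.camera("side");cv2.imwrite("pics/s4.png",cv2.resize(c["img"][100:300,150:350],(600,600)))
print(robot.read_position(),robot.read_opening(),robot.read_time_s())
```

```text
grip 0.4062824691998195 60.24290978908539 [-1.72693298 -0.14348385  5.28877453] 26.2083
lift 0.4086767427372774 60.09631633758545 [-0.35320133 -1.23224791 -2.56750072]
[ 544.66747784 -244.54217446   59.78863488] 0.4080833237957166 28.1917
```

View pics/s4.png

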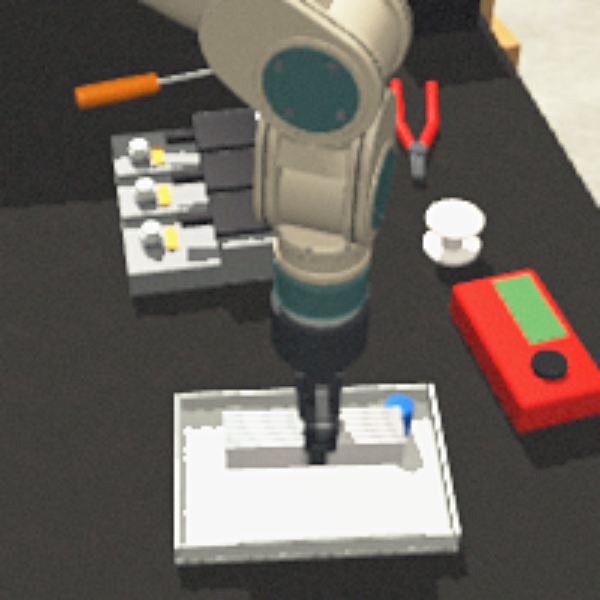

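The sink is held level over the tray, parallel to its walls and clear of the capacitor (blue, at (398,405)). All three caps are shut. Now I'll lower it, release it and tap the bolts.

Run:
```python
from h import *
robot.line_to([544.5,-245.7,3],vel=120)
robot.line_to([544.5,-245.7,-2],vel=30);print("down",robot.read_force(),robot.read_position())
robot.grip(0.62)
robot.line_to([544.5,-245.7,70],vel=200)
o=down(np.radians(-3))
B=[(458.6,225.8),(455.1,157),(451.4,87.9)]
robot.move_pose([*B[0],75],o);robot.grip(0.0)
c=robot.camera("side");cv2.imwrite("pics/s5.png",c["img"])
print(robot.read_time_s())
for i,b in enumerate(B):
    if i: robot.line_to([*b,55],vel=200)
    robot.line_to([*b,38.5],vel=80)
    print(i+1,touch(*b,38,22,6),robot.read_time_s())
    robot.line_to([*b,55],vel=200)
```

```text
down [ 2.09506904 -1.52089787 -0.01883298] [ 545.96202509 -246.5223481    -0.82678574]
32.3083
1 (35.0, np.float64(35.93523548080395), np.float64(7.20163754629422)) 33.6667
2 (27.0, np.float64(28.215796270185063), np.float64(13.305467522361074)) 37.5167
3 (35.0, np.float64(35.91711907498576), np.float64(8.02770994380885)) 39.4167
```

Bolt 2 is the loose one: it sank 8 mm, while bolts 1 and 3 stayed firm. Next I'll grip cap 2's tab and lift it along its arc.

Run:
```python
from h import *
import sys
o=down(np.radians(-3));u=np.array([np.cos(np.radians(-3)),np.sin(np.radians(-3))])
t=np.array([501.1,154.8])
robot.line_to([*t,75],vel=200,rot=o) 
robot.grip(0.36)
robot.line_to([*t,31.5],vel=100)
print(robot.read_force())
robot.grip(0.0,45)
op=robot.read_opening();print("grip",op,robot.read_grasp_force(),robot.read_force(),robot.read_time_s())
if op<.07: sys.exit()
for th in np.radians([10,20,30,40,50,57]):
    # closed tab point is 88 before, 2 below the axis
    dx=88-88*np.cos(th)-2*np.sin(th)*-1*-1; dz=88*np.sin(th)-2*np.cos(th)+2
    robot.line_to([*(t+u*dx),31.5+dz],vel=80)
    print(round(np.degrees(th)),robot.read_opening(),robot.read_force().round(1),robot.read_time_s())
c=robot.camera("side");s=cv2.resize(c["img"][100:230,150:310],(480,390))
d=robot.camera("top");t=cv2.resize(d["img"][165:265,130:240],(320,290));t=cv2.copyMakeBorder(t,0,100,0,0,0)
cv2.imwrite("pics/f.png",cv2.hconcat([s,t]));print(robot.read_position())
```

```text
[ 0.54250982  1.03807822 -0.16390113]
grip 0.12446776531387818 47.858537435531616 [ 0.53837401 -1.44944896  1.93389439] 41.525
10 0.1275434061359523 [ 4.  -2.9 -2.6] 41.8667
20 0.1246918524993495 [ 4.2 -3.2 -3.9] 42.2083
30 0.1223253078181083 [ 5.8 -2.5 -5.1] 42.55
40 0.1255997296214503 [ 5.  -2.7 -7.1] 42.8917
50 0.12191263778606852 [  5.7  -1.6 -10.5] 43.2333
57 0.12568312360458245 [  3.9  -2.4 -12.2] 43.5167
[538.7868571  152.64046265 105.3765743 ]
```

View pics/f.png

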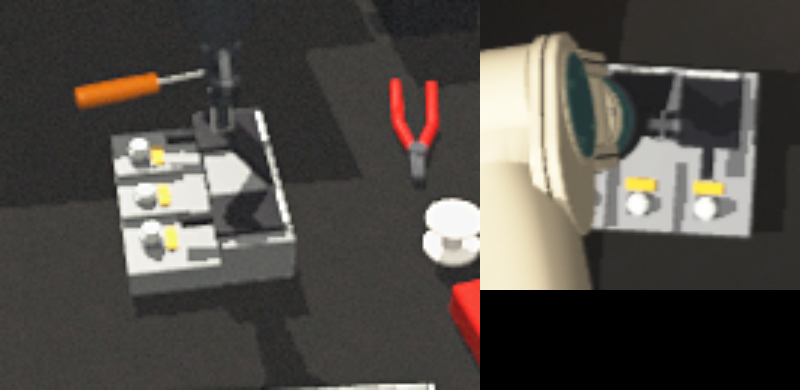

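View pics/s5.png

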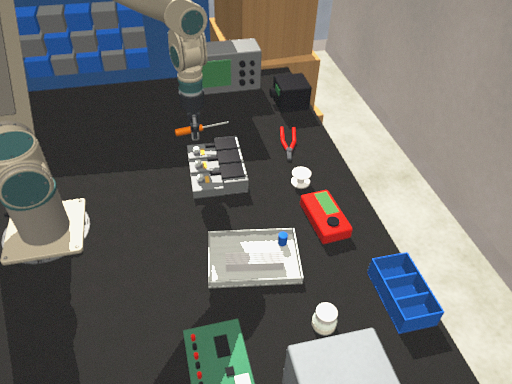

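The sink lies flat in the tray at side px (255,255). Cap 2 stands open in the fingers, and caps 1 and 3 are shut. I'll check the opening angle from depth.

Run:
```python
from h import *
for n in("side","top"):
    w=world(robot.camera(n));x,y,z=w[...,0],w[...,1],w[...,2]
    X=x+(y-155)*.052
    for lo,hi in((123,133),(178,187)):
        m=(y>lo)&(y<hi)&(z>64)&(z<140)&(X>505)&(X<600);p=np.c_[X[m],z[m]]
        if len(p)>6:
            l=cv2.fitLine(p.astype(np.float32),cv2.DIST_HUBER,0,.01,.01).ravel()
            print(n,lo,len(p),np.degrees(np.arctan2(l[1],l[0])).round(1),p[np.argsort(p[:,1])][::max(1,len(p)//8)].round(0).tolist())
print(robot.read_opening(),robot.read_force(),robot.read_grasp_force())
```

```text
side 123 41 -51.8 [[575.0, 64.0], [578.0, 72.0], [572.0, 79.0], [567.0, 85.0], [553.0, 92.0], [559.0, 98.0], [544.0, 105.0], [550.0, 109.0], [544.0, 114.0]]
top 123 39 -52.5 [[586.0, 64.0], [579.0, 68.0], [576.0, 73.0], [570.0, 77.0], [564.0, 84.0], [564.0, 87.0], [561.0, 93.0], [558.0, 96.0], [552.0, 101.0], [549.0, 107.0]]
0.12083167794545521 [  3.84245144  -2.60716424 -14.07427547] 43.715166449546814
```

The cap is at about 52°. I'll add a little margin, check that it holds, and hand in.

Run:
```python
from h import *
p=np.array(robot.read_position());robot.line_to([545.5,152.3,110.5],vel=60)
robot.pause(1.0)
def ang():
    w=world(robot.camera("top"));x,y,z=w[...,0],w[...,1],w[...,2];X=x+(y-155)*.052
    m=(y>123)&(y<133)&(z>64)&(z<140)&(X>505)&(X<600);l=cv2.fitLine(np.c_[X[m],z[m]].astype(np.float32),cv2.DIST_HUBER,0,.01,.01).ravel()
    return abs(np.degrees(np.arctan2(l[1],l[0])))
a=ang();print(a,robot.read_opening(),robot.read_force(),robot.read_time_s())
if a>50 and robot.read_opening()>.09: robot.job_done();print("handed in")
```

```text
57.377075 0.12484421792601393 [  4.22841026  -1.47352246 -15.41758681] 45.0417
the job is handed in; nothing more can be done
handed in
```

The job is handed in at about 45 s: the heat sink is flat, fins up, in the tray; the bolts were tapped left to right and the middle one (bolt 2) sank; cap 2 is held open at about 57°, and in the last pictures caps 1 and 3 were shut and nothing else looked moved.

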